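Close the strainer housing with its bayonet cover

ROBOT

A 7-joint arm with a two-finger parallel gripper is mounted at the origin on the work surface. World frame = base frame: x ahead of the robot, y to its left, z up, the work surface at z = 0. Lengths are in m, angles in degrees, forces in N, time in s.
With the tool pointing down it reaches from about 0.425 to 0.875 m from the base axis. Payload 4.7 kg.
Tool frame: the origin (TCP) lies where the fingers leave the gripper's body, on its centre line; the fingertips stand 70 mm ahead of it and the grasp point (between the pads) lies 51 mm ahead of it (r.tcp_to_grasp is the distance from the TCP to the grasp point, in m); x points along the fingers, y is the direction in which the jaws open and shut, and the axes are right-handed (so a half turn about x gives the same grasp; the last joint's range is limited). The gripper opens to 87 mm and grips with 3 to 60 N. Pads are 19 mm wide; open, the fingers measure 117 mm over their backs; the gripper's body (75 mm by 190 mm) begins 51 mm behind the grasp point.
Start: joints at [77.813, 18.392, -4.016, 83.108, 1.295, 78.541, -3.26], TCP at [0.146, -0.633, 0.292] pointing down, gripper open.
Joint ranges: [-163.93, 163.93], [-17.29, 119.83], [-79.2, 71.16], [3.27, 140.29], [-89.18, 269.18], [5.43, 117.66], [-154.24, 154.24]. Speed limits (degrees/s): [147.25, 147.25, 180, 180, 180, 180, 180].

INTERFACE

Orientations are given as [roll, pitch, yaw] about the fixed x, y, z axes, in that order (R = Rz(yaw) Ry(pitch) Rx(roll)).
In Python, from cell import monitor, eyes, r gives the robot as it stands.
- The arm moves only by the tool drive_tool, never from a script. Its argument "steps" is text: rows parted by semicolons, each of 7 numbers parted by spaces: the opening, from -1 (shut) to 1 (fully open), then the shift along the tool's x, y, z in cm, then the turn, a rotation vector about the tool's x, y, z in rad. A call has 1 to 20 rows; each row shifts and turns the pose as measured when the row begins, along the tool's axes as they then stand; what a row does not reach is not made up. A row lasts 1/12 s, in which the tool goes at most 41.7 mm and 7.16 degrees, less where a joint would pass 70% of its speed; a pose out of reach is approached as far as the arm can. A call is refused whole if a number of a shift passes 4.17 or a number of a turn 0.125, either way. A call with a gripper value outside its range is refused whole. The fingers move at their own pace and stop on an object; the grip force is fixed at half the most. Time passes only in rows, so rows that do not move let the fingers close. It gives the time, the measured TCP pose, the force and the opening at its end, in the units of the state.
- monitor.observe(): the state, without advancing time (a new reading comes with each control period).
- eyes.snapshot(name): name is "scene" or "side" or "wrist"; returns a dict with "frame" (384x512x3 uint8, red, green, blue), "mtx" (3x3 intrinsics, pixels), "eye" and "rotation" of the camera in the world; the wrist camera has in their place "tool_from_camera" (4x4, takes a point from camera to tool coordinates, whose origin is the TCP and whose axes are the tool frame's). Camera axes: x right, y up, looking along -z (the intrinsics and any distortion apply to the point x, -y, -z); pixel columns grow to the right and rows downward; lengths in m; the calibration is good to about 2 mm. A picture is of the moment at which its call begins: read the wrist's pose just before it. There is no depth.
- r.hand_in(): hands the job in, once; it reports no verdict.
The state is a dict: "t": time; "q": joint angles; "joint_vel": joint speeds; "effort": joint torques, N m; "tool_pos": TCP position; "orientation": TCP orientation; "force": force on the tool from outside, world axes, zero at the start; "torque": the same for the moment, N m; "width": finger opening in m.
Only numpy, scipy, OpenCV 4.12 (cv2) and the standard library are available. Lean on these libraries where they do the work, as an engineer would, in place of code of your own. Each camera call takes 0.05 s, during which the arm holds its last target. There are 200 camera calls.

TASK

Put the bayonet cover back on the teal strainer housing: lower its two lugs into the entry slots, press down against the spring and twist clockwise (seen from above) about a quarter turn until the lugs click up into their notches and the cover stays locked. Let go of it, and leave the valve block, screwdriver, wrench and bottle where they are.

Things in the scene. Friction and masses are not known exactly. Their poses are not given: they have to be found in the camera images.
- cover: Loose bare-steel bayonet cover, about 0.32 kg, 82 mm tall, standing upright on the bench. Origin: centre of its underside; z up its axis. A round plug, 67.6 mm in diameter, z = 0 to 42 mm (lowest 8 mm taper to 58 mm), carries two lugs and a grip bar, both along its own x. A half turn makes no difference.
- cover_bar (a point): Middle of the cover's straight grip bar, on its axis, 62 mm above its underside. The bar runs along the cover's x: 66 mm long, 22 mm thick (y), from z = 42 to 82 mm of the cover.
- cover_lugs (a point): Middle between the cover's two equal lugs, on its axis, 14 mm above its underside. The lugs stick out of the plug to opposite sides along the cover's x, to 46 mm from the axis; each 12 mm wide, 8 mm high (z = 10 to 18 mm).
- housing: Fixed strainer housing: teal block 120 x 120 x 45 mm, a pipe stub on each y side (to 95 mm from centre). Origin: centre of its underside on the bench, z up. On top, coaxial, an aluminium sleeve, bore 72, outside 102 mm in diameter, rim at 88 mm, with two opposite J-shaped slots through its wall for the cover's lugs.
- housing_mouth (a point): Centre of the sleeve's rim, 88 mm up the housing's axis. The two slot entries open here, opposite each other, each 22 mm wide at the bore (lugs 12 mm). They lie along the housing's x give or take up to 17 degrees: the sleeve's turn is not reported, only seen or felt. Lugs that miss rest on the rim (cover's underside at 78 mm); those that fit go down against the spring.
- housing_channel (a point): On the housing's axis, 67 mm up: mid-height of the slots' run. From its entry each slot runs clockwise (from above) between a floor at 60 mm and a ledge at 73.5 mm; to pass, the cover's underside must be 50 to 55.5 mm above the bench. The other way it is closed.
- housing_notch (a point): On the housing's axis, 80 mm up: roof of the notch at each slot's end, centred 75 degrees from the entry. Lugs clear the ledge from about 71 degrees and meet a stop at about 80. Locked, the spring holds them up in the notch, cover's underside 62 mm up; unlocked it floats near 75 mm; below 57 mm it is still under the ledge.
- follower (a joint): Sprung steel plate in the bore that pushes the cover up. Value: how far it is pressed down (m), 0 to 0.03; at 0 its top is 76 mm above the bench. Spring: about 3 N at 0, 0.6 N more per mm: 11 N when locked (0.014), 15 N at the ledge, 18.5 N on the slot floor (0.026).
- valve: Bystander: teal valve block with a steel top plate and black coil, 70 x 110 x 68 mm, origin at the centre of its underside. It and the cover may swap sides.
- screwdriver: Bystander: yellow-handled screwdriver, 190 mm long, lying along its own x axis.
- wrench: Bystander: steel wrench, 200 mm long, lying along its own x axis.
- sprayer: Bystander: white plastic bottle with a yellow cap, 84 mm in diameter, 190 mm tall, origin at the centre of its underside.
Things that resemble listed ones, but are neither listed nor needed, are in the scene too. What is shaped like the housing but brown, green or red is not meant.

How it is judged:
By the outcome, as a careful person would: the job done as asked, in the order asked, and still so for the second after the job is handed in, with the robot touching nothing.
It also fails if it takes over 58 s, if anything falls off the work surface, if the arm or the gripper's body presses on something with over 40 N, if the wrist force passes 120 N, or if a joint passes its speed limit or range.

## Working session

There is one attempt and no reset: what is moved stays moved. The work goes in short steps, Python scripts to look and compute and a tool call to move; the robot and the scene stay as the last step left them, time stands still between calls to the robot, and variables do not carry over. Pictures are saved under pics/ and viewed, on a budget of 10 in all, crops included, one or two more only if the job needs it, and the job is handed in when it is done.

Besides the shell and the picture viewer there is one more tool, called after ">>>" by a JSON object that holds its "op" and its "data". drive_tool: Moves the arm, as the interface text tells. Its arguments: {"type":"object","properties":{"steps":{"type":"string"}},"required":["steps"]}

```bash
mkdir -p pics; ls; cat > h.py <<'E'
import numpy as np, cv2
from cell import monitor, eyes, r
from scipy.spatial.transform import Rotation as R
def snap(n,f):
    s=monitor.observe(); d=eyes.snapshot(n); cv2.imwrite('pics/'+f,d['frame'][:,:,::-1])
    np.savez('pics/'+f+'.npz',pos=s['tool_pos'],ori=s['orientation'],**d); return load(f)
def load(f):
    d=dict(np.load('pics/'+f+'.npz',allow_pickle=True))
    if 'tool_from_camera' in d:
        T=np.eye(4);T[:3,:3]=R.from_euler('xyz',d['ori'],degrees=True).as_matrix();T[:3,3]=d['pos'];W=T@d['tool_from_camera']
        d['eye']=W[:3,3];d['rotation']=W[:3,:3]
    return d
def ray(d,u,v):
    p=np.linalg.inv(d['mtx'])@[u,v,1]
    return d['rotation']@(p*[1,-1,-1])
def onz(d,u,v,z):
    k=ray(d,u,v); return d['eye']+k*(z-d['eye'][2])/k[2]
def proj(d,P):
    c=d['rotation'].T@(np.array(P)-d['eye']);c=c*[1,-1,-1];p=d['mtx']@c;return p[:2]/p[2]
E
python3 - <<'E'
from h import *
print(monitor.observe())
a=snap('scene','s1.png');b=snap('side','d1.png');c=snap('wrist','w1.png')
for d in(a,b,c):print(d['eye'],d['rotation'],d['mtx'],d.keys())
cv2.imwrite('pics/ab.png',cv2.resize(np.vstack([cv2.imread('pics/s1.png'),cv2.imread('pics/d1.png')]),None,fx=.78,fy=.78))
E
```

```text
pics
{'t': 0.0, 'q': array([77.81382666, 18.44046467, -4.01576076, 83.17531632,  1.2955223 ,
       78.54067586, -3.26125708]), 'joint_vel': array([-0.04368628,  0.01666156,  0.13891014,  0.05292034,  0.02874735,
       -0.03953849,  0.03355711]), 'effort': array([-6.69310903e-04, -4.91292465e+01, -4.04019020e-01, -3.12529635e+01,
       -6.40267530e-02,  4.36871743e-02,  1.70898452e-04]), 'tool_pos': array([ 0.14601401, -0.63295395,  0.29114186]), 'orientation': array([-86.80847381,  89.88864489, 106.18652319]), 'force': array([-0.42729573, -0.10571893,  0.34010384]), 'torque': array([ 0.00888828, -0.00738632,  0.01338519]), 'width': 0.08713118834458274}
[1.3139243  0.02774598 1.36106668] [ 31.67089946  -0.65132433 101.27592792] [[457.83153185   0.         257.95961009]
 [  0.         457.83153185 182.8566953 ]
 [  0.           0.           1.        ]] dict_keys(['pos', 'ori', 'frame', 'mtx', 'eye', 'rotation'])
[0.35419006 0.68174271 0.63796677] [  55.96606269    1.21737897 -166.92541721] [[363.17157447   0.         254.62712642]
 [  0.         363.17157447 185.92749845]
 [  0.           0.           1.        ]] dict_keys(['pos', 'ori', 'frame', 'mtx', 'eye', 'rotation'])
[ 0.21716202 -0.61619242  0.38301015] [[ 0.22481267  0.93839552  0.26243688]
 [-0.97440077  0.21693308  0.05901843]
 [-0.00154861 -0.26898679  0.96314262]] [[286.75747709   0.         253.14705184]
 [  0.         286.75747709 191.35862331]
 [  0.           0.           1.        ]] dict_keys(['pos', 'ori', 'frame', 'mtx', 'tool_from_camera', 'eye', 'rotation'])
```

View pics/s1.png

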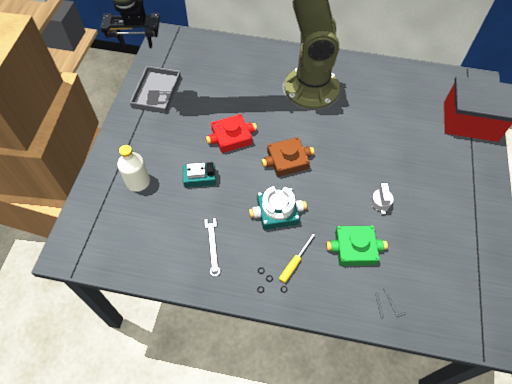

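View pics/d1.png

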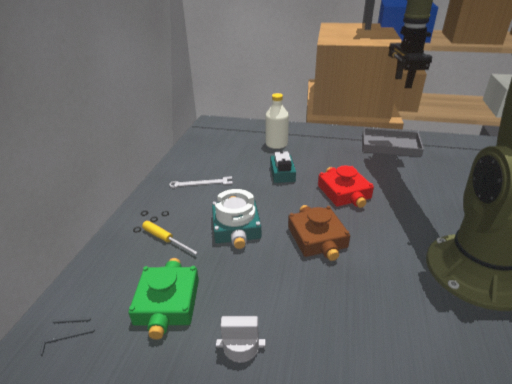

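The scene view shows the teal housing at about (279,205) and the cover at (383,198). In the side view they are at (236,215) and (240,338).

```bash
python3 - <<'E'
s=open('h.py').read()
s=s.replace("    return d\ndef ray","    elif d['rotation'].ndim==1: d['rotation']=R.from_euler('xyz',d['rotation'],degrees=True).as_matrix()\n    return d\ndef ray")
open('h.py','w').write(s)
E
python3 - <<'E'
from h import *
a,b=load('s1.png'),load('d1.png')
print('base',proj(a,[0,0,0]),proj(b,[0,0,0]))
print('house',onz(a,279,190+15,.088),onz(b,235,203,.088))
print('cover',onz(a,384,205,0.02),onz(b,240,345,.02))
def tri(p,q):
    k,l=ray(a,*p),ray(b,*q); s=np.linalg.lstsq(np.c_[k,-l],b['eye']-a['eye'],rcond=None)[0]
    return a['eye']+k*s[0],b['eye']+l*s[1]
print(tri((279,203),(235,203)),tri((385,187),(240,322)))
f=lambda d,x,y,w,k:cv2.resize(d['frame'][y:y+w,x:x+w,::-1],(k,k),interpolation=cv2.INTER_CUBIC)
cv2.imwrite('pics/crop.png',np.hstack([np.vstack([f(a,245,170,70,300),f(a,350,165,70,300)]),np.vstack([f(b,200,180,70,300),f(b,205,305,70,300)])]))
E
```

```text
base [311.26457026  86.97016599] [477.61726877 269.85377789]
house [ 0.60831783 -0.03006763  0.088     ] [ 0.58116823 -0.02394281  0.088     ]
cover [0.49954854 0.3120323  0.02      ] [0.4818132  0.30967027 0.02      ]
(array([ 0.59277146, -0.03201112,  0.07301813]), array([ 0.58558189, -0.03766508,  0.07730573])) (array([0.47193841, 0.29743607, 0.0870922 ]), array([0.48004715, 0.30552413, 0.0834452 ]))
```

View pics/crop.png

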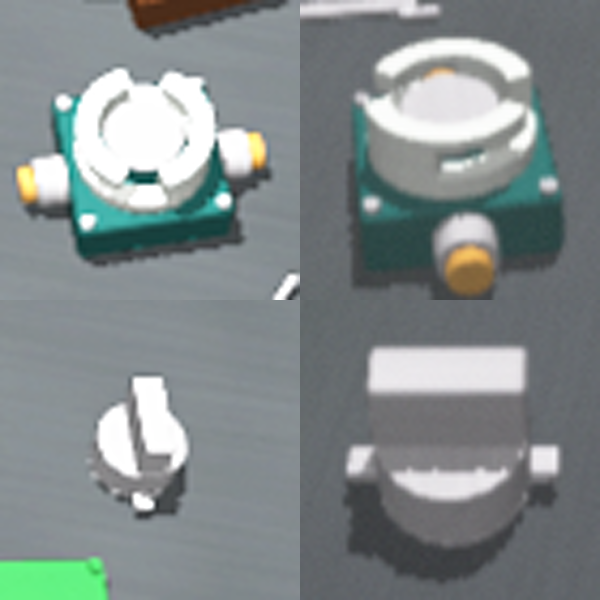

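Crops: the entries appear at the top and bottom of the rim, roughly along world x. The cover's bar also runs roughly along world x, with its top centre at scene pixel ≈(385.5,191.8) and side pixel ≈(239.3,321.3).

```bash
cat >> h.py <<'E'
def st():
    s=monitor.observe();M=R.from_euler('xyz',s['orientation'],degrees=True).as_matrix()
    return s,M
def plan(P,psi):
    "remaining shift (cm) in tool axes and turn about tool x (rad) to TCP P, tool-y heading psi deg"
    s,M=st();a=np.radians(psi);Y=np.array([np.cos(a),np.sin(a),0]);X=np.array([0,0,-1.]);G=np.c_[X,Y,np.cross(X,Y)]
    print('shift cm',np.round(M.T@(np.array(P)-s['tool_pos'])*100,2),'rotvec',np.round(R.from_matrix(M.T@G).as_rotvec(),3),'pos',np.round(s['tool_pos'],4),'psi',np.round(np.degrees(np.arctan2(M[1,1],M[0,1])),2),'q',np.round(s['q'],1),'F',np.round(s['force'],1),'t',s['t'],'w',s['width'])
E
python3 - <<'E'
from h import *
a,b=load('s1.png'),load('d1.png')
A=lambda x,y:(245+x/4.286,170+y/4.286); A2=lambda x,y:(350+x/4.286,165+(y-300)/4.286)
B=lambda x,y:(200+(x-300)/4.286,180+y/4.286); B2=lambda x,y:(205+(x-300)/4.286,305+(y-300)/4.286)
print('bar top',onz(a,*A2(152,415),.082),onz(b,*B2(447,370),.082))
l,rr=onz(b,*B2(347,462),.014),onz(b,*B2(558,461),.014);print('lugs',l,rr,(l+rr)/2,np.linalg.norm(l-rr),np.degrees(np.arctan2(*(rr-l)[1::-1])))
e1,e2=onz(a,*A(145,75),.088),onz(a,*A(145,190),.088);print('entry',e1,e2,(e1+e2)/2,np.linalg.norm(e1-e2))
e1,e2=onz(a,*A(77,137),.088),onz(a,*A(217,137),.088);print('rim',e1,e2,(e1+e2)/2,np.linalg.norm(e1-e2))
e1,e2=onz(b,*B(370,90),.08),onz(b,*B(535,90),.08);print('rim',e1,e2,(e1+e2)/2,np.linalg.norm(e1-e2))
M=load('w1.png');print(monitor.observe()['tool_pos']);T=M['tool_from_camera'];print(np.round(T,3))
plan([.5,-.03,.35],0)
E
```

```text
bar top [0.48683397 0.30096148 0.082     ] [0.48193851 0.30349664 0.082     ]
lugs [0.52835143 0.31135198 0.014     ] [0.43817759 0.29121024 0.014     ] [0.48326451 0.30128111 0.014     ] 0.09239594394471128 -167.40877078310618
entry [ 0.54448839 -0.04175686  0.088     ] [ 0.64133014 -0.02484813  0.088     ] [ 0.59290926 -0.0333025   0.088     ] 0.0983068136771877
rim [ 0.6077534 -0.0820321  0.088    ] [0.58673088 0.02000961 0.088     ] [ 0.59724214 -0.03101124  0.088     ] 0.10418473146283204
rim [ 0.63444513 -0.0329451   0.08      ] [ 0.53640473 -0.05275727  0.08      ] [ 0.58542493 -0.04285119  0.08      ] 0.1000222121760232
[ 0.14604767 -0.63305975  0.29140888]
[[-0.     0.269 -0.963 -0.092]
 [ 1.     0.    -0.    -0.001]
 [ 0.    -0.963 -0.269 -0.073]
 [ 0.     0.     0.     1.   ]]
shift cm [ -5.79 -50.81 -48.05] rotvec [-1.344e+00 -1.000e-03  1.000e-03] pos [ 0.146  -0.6331  0.2914] psi -77.0 q [77.8 18.4 -4.  83.2  1.3 78.5 -3.3] F [ 0.1  1.  -1. ] t 0.15 w 0.08688925385518499
```

>>> {"op": "drive_tool", "data": {"steps": "1 -1 -2.0 -2.4 0 0 0;1 -1 -2.4 -2.8 0 0 0;1 -1 -2.4 -2.8 0 0 0;1 -1 -2.4 -2.8 0 0 0;1 -1 -2.4 -2.8 0 0 0;1 -1 -2.4 -2.8 0 0 0;1 0 -2.4 -2.8 0 0 0;1 0 -2.4 -2.8 0 0 0;1 0 -2.4 -2.8 0 0 0;1 0 -2.4 -2.8 0 0 0;1 0 -2.4 -2.8 0 0 0;1 0 -2.4 -2.8 0 0 0;1 0 -2.4 -2.8 0 0 0;1 0 -2.4 -2.8 0 0 0;1 0 -2.4 -2.8 0 0 0;1 0 -2.4 -2.8 0 0 0;1 0 -2.4 -2.8 0 0 0;1 0 -2.4 -2.8 0 0 0;1 0 -2.4 -2.8 0 0 0;1 0 0 0 0 0 0"}}

```text
t: 1.82
tool_pos: [0.5736, -0.0493, 0.347]
orientation: [-62.0, 89.5, 130.3]
force: [-0.2, 1.6, -0.2]
width: 0.0869
```

```bash
python3 -c "
from h import *
plan([.594,-.035,.35],102)"
```

```text
shift cm [-0.3  -0.96 -2.29] rotvec [-3.136 -0.012  0.007] pos [ 0.5736 -0.0493  0.347 ] psi -77.68 q [ 35.6  11.4 -38.3  87.8   6.7  83.5 -80.6] F [-0.2  1.6 -0.2] t 1.8167 w 0.08692203988300157
```

>>> {"op": "drive_tool", "data": {"steps": "1 0 -0.5 -1.1 -0.125 0 0;1 0 -0.5 -1.1 -0.125 0 0;1 0 0 0 -0.125 0 0;1 0 0 0 -0.125 0 0;1 0 0 0 -0.125 0 0;1 0 0 0 -0.125 0 0;1 0 0 0 -0.125 0 0;1 0 0 0 -0.125 0 0;1 0 0 0 -0.125 0 0;1 0 0 0 -0.125 0 0;1 0 0 0 -0.125 0 0;1 0 0 0 -0.125 0 0;1 0 0 0 -0.125 0 0;1 0 0 0 -0.125 0 0;1 0 0 0 -0.125 0 0;1 0 0 0 -0.125 0 0;1 0 0 0 -0.125 0 0;1 0 0 0 -0.125 0 0;1 0 0 0 -0.125 0 0;1 0 0 0 -0.125 0 0"}}

```text
t: 3.48
tool_pos: [0.589, -0.0321, 0.3389]
orientation: [-176.5, 88.7, 158.8]
force: [-0.7, 0.9, -0.8]
width: 0.0871
```

>>> {"op": "drive_tool", "data": {"steps": "1 0 0 0 -0.125 0 0;1 0 0 0 -0.125 0 0;1 0 0 0 -0.125 0 0;1 0 0 0 -0.125 0 0;1 0 0 0 -0.125 0 0;1 0 0 0 0 0 0;1 0 0 0 0 0 0"}}

```text
t: 4.07
tool_pos: [0.5872, -0.0347, 0.3364]
orientation: [152.4, 88.5, 163.5]
force: [0.1, -0.4, -0.6]
width: 0.087
```

```bash
python3 - <<'E'
from h import *
plan([.594,-.035,.35],102)
d=snap('wrist','w2.png')
print(proj(d,[.594,-.035,.088]))
cv2.imwrite('pics/w2b.png',cv2.resize(cv2.imread('pics/w2.png'),None,fx=1.5,fy=1.5))
E
```

```text
shift cm [-1.38 -0.14  0.63] rotvec [-0.016 -0.023 -0.012] pos [ 0.5872 -0.0347  0.3364] psi 101.07 q [ 52.4  22.5 -66.4  85.7  19.8  86.5  87.1] F [ 0.1 -0.4 -0.6] t 4.0667 w 0.08703627034984644
[248.97191659 184.77745476]
```

View pics/w2b.png

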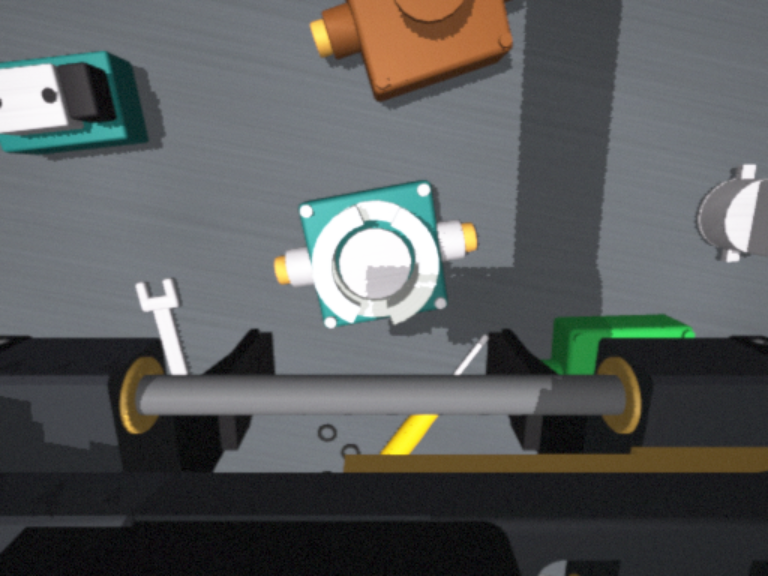

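Wrist view (1.5x): rim circle centre ≈(376,262), slot entries ≈(377,212) and (374,312), and the cover at right near (740,215). I'll fit the rim and read the gaps along its mid-radius.

```bash
python3 - <<'E'
from h import *
d=load('w2.png');f=d['frame'].astype(int)
# rectify rim plane: 0.5mm/px, 160mm square about guess
c0=onz(d,376/1.5,262/1.5,.088);print('guess',c0)
g=np.arange(-80,80,.4)/1000;X,Y=np.meshgrid(c0[0]+g,c0[1]+g)
P=np.stack([X,Y,np.full_like(X,.088)],-1)-d['eye'];C=P@d['rotation']*[1,-1,-1];p=C@d['mtx'].T
m=(p[...,:2]/p[...,2:]).astype(np.float32)
I=cv2.remap(d['frame'],m[...,0],m[...,1],cv2.INTER_LINEAR)
gr=I.min(2);mask=((I.min(2)>165)).astype(np.uint8)
cs,_=cv2.findContours(mask,cv2.RETR_EXTERNAL,cv2.CHAIN_APPROX_NONE)
# outer edge points by ray from guess
def edges(c):
    pts=[]
    for th in np.radians(np.arange(0,360,3)):
        for rr in np.arange(.060,.038,-.0004):
            i=int(round((c[1]+rr*np.sin(th)-Y[0,0])/.0004));j=int(round((c[0]+rr*np.cos(th)-X[0,0])/.0004))
            if mask[i,j]: pts.append([c[0]+rr*np.cos(th),c[1]+rr*np.sin(th)]);break
    return np.array(pts)
from scipy.optimize import least_squares
c=c0[:2]
for _ in range(3):
    q=edges(c);s=least_squares(lambda v:np.hypot(q[:,0]-v[0],q[:,1]-v[1])-v[2],[*c,.051],loss='soft_l1',f_scale=.001);c=s.x[:2]
print('fit',s.x)
for rr in(.040,.043,.046):
    th=np.arange(-180,180,1);a=np.radians(th)
    v=gr[np.round((c[1]+rr*np.sin(a)-Y[0,0])/.0004).astype(int),np.round((c[0]+rr*np.cos(a)-X[0,0])/.0004).astype(int)]
    for lo in(-30,150):
        print(rr,lo,[int(v[(t+180)%360]) for t in range(lo,lo+70,2)])
cv2.imwrite('pics/rect.png',I[::-1,:,::-1])
E
```

```text
guess [ 0.58127408 -0.03535064  0.088     ]
fit [ 0.58441342 -0.03610295  0.05157324]
0.04 -30 [255, 255, 255, 255, 255, 255, 255, 255, 255, 255, 253, 244, 228, 227, 240, 251, 255, 254, 249, 246, 230, 224, 226, 226, 225, 225, 226, 226, 226, 226, 226, 226, 224, 226, 225]
0.04 150 [255, 255, 255, 255, 255, 255, 255, 255, 255, 251, 246, 253, 254, 255, 255, 255, 255, 255, 255, 255, 255, 255, 255, 252, 234, 225, 223, 200, 185, 243, 254, 255, 255, 255, 255]
0.043 -30 [255, 255, 255, 255, 255, 255, 255, 255, 255, 254, 248, 218, 173, 172, 200, 224, 205, 186, 175, 183, 150, 148, 142, 142, 151, 156, 160, 170, 185, 202, 225, 225, 226, 226, 226]
0.043 150 [255, 255, 255, 255, 255, 255, 255, 255, 255, 249, 247, 254, 255, 255, 255, 255, 255, 255, 255, 255, 255, 255, 255, 254, 247, 227, 225, 215, 176, 223, 254, 255, 255, 255, 255]
0.046 -30 [255, 255, 255, 255, 255, 255, 255, 255, 255, 254, 215, 96, 67, 65, 60, 57, 57, 58, 64, 76, 78, 86, 92, 104, 104, 100, 95, 100, 107, 164, 221, 225, 225, 226, 225]
0.046 150 [255, 255, 255, 255, 255, 255, 255, 255, 255, 249, 249, 255, 255, 254, 255, 255, 255, 255, 255, 255, 255, 255, 255, 255, 254, 241, 232, 222, 199, 225, 254, 255, 255, 255, 255]
```

View pics/rect.png

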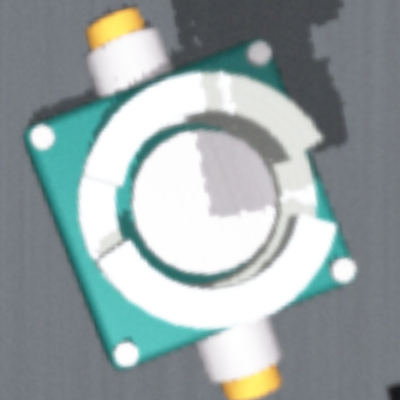

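Rectified rim (0.4 mm/px): centre (207,198), r 51.4 mm, which matches the given 51 mm. Entries are centred at about 8° and 189.5°, so the entry line is at ≈8.6° in the world and the housing centre is ≈(0.584,-0.036). Next I move over the cover.

>>> {"op": "drive_tool", "data": {"steps": "1 0.3 3.2 -0.4 -0.025 -0.02 -0.01;1 0.8 3.5 -0.4 0 0 0;1 0.8 3.5 -0.4 0 0 0;1 0.8 3.5 -0.4 0 0 0;1 0.8 3.5 -0.4 0 0 0;1 0.8 3.5 -0.4 0 0 0;1 0.8 3.5 -0.4 0 0 0;1 0.8 3.5 -0.4 0 0 0;1 0.8 3.5 -0.4 0 0 0;1 0.8 3.5 -0.4 0 0 0;1 0 1 -0.4 0 0 0;1 0 0 0 0 0 0;1 0 0 0 0 0 0"}}

```text
t: 5.2
tool_pos: [0.4699, 0.316, 0.2576]
orientation: [-66.0, 89.8, -56.2]
force: [-0.3, -0.9, 0.9]
width: 0.087
```

```bash
python3 - <<'E'
from h import *
plan([.483,.302,.20],102.6)
d=load('w2.png');l,k=onz(d,745/1.5,172/1.5,.018),onz(d,730/1.5,255/1.5,.018);print(l,k,(l+k)/2,np.degrees(np.arctan2(*(k-l)[1::-1])))
d=snap('wrist','w3.png');print(proj(d,[.483,.302,.082]))
cv2.imwrite('pics/w3b.png',cv2.resize(cv2.imread('pics/w3.png'),None,fx=1.5,fy=1.5))
E
```

```text
shift cm [ 5.76 -1.58  1.05] rotvec [-0.048  0.001  0.003] pos [0.4699 0.316  0.2576] psi 99.82 q [ 19.5  22.1 -68.6  96.3  21.3  76.2  46.9] F [-0.3 -0.9  0.9] t 5.2 w 0.08699964825573597
[0.44512603 0.28968749 0.018     ] [0.52185143 0.30639619 0.018     ] [0.48348873 0.29804184 0.018     ] 12.285636987679373
[236.78777559 200.96499966]
```

View pics/w3b.png

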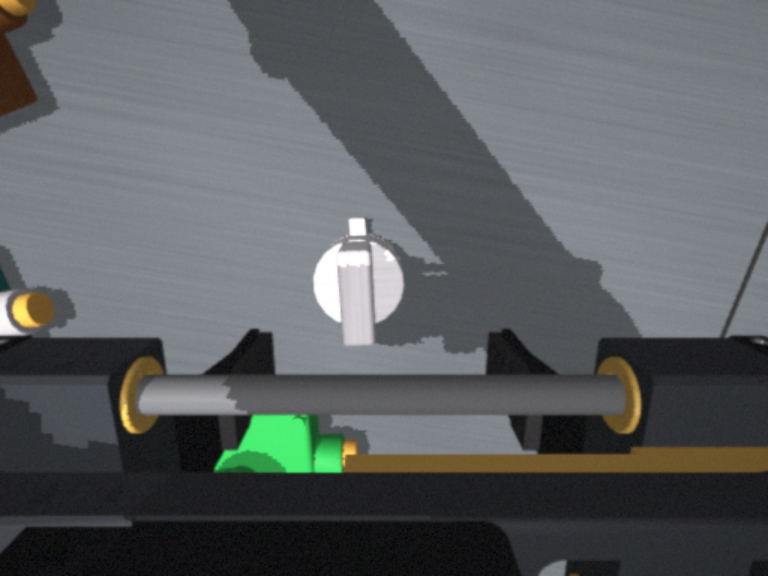

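Wrist view: the bar's top face spans (339,265)-(374,344), and the plug circle is centred near (359,281).

```bash
python3 - <<'E'
from h import *
d=load('w3.png');o=lambda u,v,z:onz(d,u/1.5,v/1.5,z)
A,B=o(354.5,265,.082),o(359,344,.082);print(A,B,(A+B)/2,np.linalg.norm(A-B),np.degrees(np.arctan2(*(B-A)[1::-1])))
print('bar thick',np.linalg.norm(o(344,344,.082)-o(374,344,.082)))
L,Rr,T,Bo=o(314,281,.042),o(404,281,.042),o(359,234,.042),o(359,326,.042);print('plug',(L+Rr)/2,(T+Bo)/2,np.linalg.norm(L-Rr),np.linalg.norm(T-Bo))
c=(A+B)/2; plan([c[0],c[1],.116],12.5+90)
E
```

```text
[0.45907163 0.29779697 0.082     ] [0.51207611 0.30916325 0.082     ] [0.48557387 0.30348011 0.082     ] 0.05420947559316459 12.10320623623204
bar thick 0.020098946938945247
plug [0.47974991 0.30198518 0.042     ] [0.48002544 0.30204028 0.042     ] 0.06649812229551214 0.07026740311935789
shift cm [14.17 -1.42  1.3 ] rotvec [-0.047  0.001  0.003] pos [0.4701 0.3156 0.2577] psi 99.78 q [ 19.5  22.1 -68.6  96.3  21.3  76.2  47. ] F [0.5 0.6 0.4] t 5.25 w 0.0871692061070515
```

>>> {"op": "drive_tool", "data": {"steps": "1 1 -1.5 0.8 -0.042 0 0;1 2 0 0 0 0 0;1 2 0 0 0 0 0;1 2 0 0 0 0 0;1 1.5 0 0 0 0 0;1 0 0 0 0 0 0"}}

```text
t: 5.75
tool_pos: [0.4911, 0.2898, 0.172]
orientation: [-43.6, 89.3, -32.8]
force: [0.1, -1.0, -0.3]
width: 0.087
```

```bash
python3 - <<'E'
from h import *
plan([.4805,.302,.116],102.2)
E
```

```text
shift cm [ 5.58  1.45 -0.86] rotvec [-0.024  0.009  0.009] pos [0.4911 0.2898 0.172 ] psi 100.84 q [ 18.7  27.1 -64.4 101.6  27.   68.1  47.2] F [ 0.1 -1.  -0.3] t 5.75 w 0.08703287224448199
```

>>> {"op": "drive_tool", "data": {"steps": "1 0 0.7 -0.4 -0.02 0.009 0.009;1 0 0 0 0 0 0;1 0 0 0 0 0 0"}}

```text
t: 6.0
tool_pos: [0.4885, 0.2925, 0.1732]
orientation: [-176.9, 90.0, -165.3]
force: [0.3, 0.7, 0.5]
width: 0.087
```

```bash
python3 - <<'E'
from h import *
plan([.4805,.302,.116],102.2)
E
```

```text
shift cm [ 5.72  1.1  -0.59] rotvec [-0.011 -0.     0.   ] pos [0.4885 0.2925 0.1732] psi 101.6 q [ 18.9  27.4 -64.8 101.4  26.6  68.5  48. ] F [0.3 0.7 0.5] t 6.0 w 0.08698991083787055
```

>>> {"op": "drive_tool", "data": {"steps": "1 1 0.6 -0.3 -0.01 0 0;1 1 0.6 -0.3 -0.01 0 0;1 1 0.3 -0.2 0 0 0;1 0 0 0 0 0 0;1 0 0 0 0 0 0"}}

```text
t: 6.42
tool_pos: [0.4774, 0.308, 0.1429]
orientation: [14.3, 89.7, 27.2]
force: [-0.6, 1.1, 0.3]
width: 0.0869
```

```bash
python3 - <<'E'
from h import *
plan([.4805,.302,.116],102.2)
E
```

```text
shift cm [ 2.69 -0.66  0.15] rotvec [ 0.012  0.004 -0.001] pos [0.4774 0.308  0.1429] psi 102.86 q [ 16.   29.1 -63.5 103.3  28.7  65.4  45.8] F [-0.6  1.1  0.3] t 6.4167 w 0.0869308760799323
```

>>> {"op": "drive_tool", "data": {"steps": "1 0.6 -0.4 0.1 0.008 0 0;1 0.8 -0.3 0.05 0 0 0;1 0.8 0 0 0 0 0;1 0.5 0 0 0 0 0;1 0 0 0 0 0 0;1 0 0 0 0 0 0"}}

```text
t: 6.92
tool_pos: [0.4807, 0.3005, 0.1123]
orientation: [8.2, 89.8, 20.5]
force: [0.6, -0.6, 0.1]
width: 0.0868
```

```bash
python3 - <<'E'
from h import *
plan([.4805,.302,.116],102.2)
E
```

```text
shift cm [-0.37  0.15  0.02] rotvec [ 0.003  0.003 -0.   ] pos [0.4807 0.3005 0.1123] psi 102.36 q [ 15.2  31.  -61.6 104.8  30.8  62.7  44.7] F [ 0.6 -0.6  0.1] t 6.9167 w 0.0868428094081741
```

>>> {"op": "drive_tool", "data": {"steps": "1 -0.25 0.1 0 0 0 0;1 -0.15 0 0 0 0 0;-1 0 0 0 0 0 0;-1 0 0 0 0 0 0;-1 0 0 0 0 0 0;-1 0 0 0 0 0 0;-1 0 0 0 0 0 0;-1 0 0 0 0 0 0;-1 0 0 0 0 0 0"}}

```text
t: 7.67
tool_pos: [0.4812, 0.3023, 0.1182]
orientation: [11.7, 89.7, 24.1]
force: [0.1, -0.3, -0.6]
width: 0.0483
```

```bash
python3 - <<'E'
from h import *
plan([.4805,.302,.116],102.2)
E
```

```text
shift cm [ 0.22 -0.01 -0.08] rotvec [ 0.003  0.006 -0.001] pos [0.4812 0.3023 0.1182] psi 102.36 q [ 15.3  30.7 -61.9 104.5  30.4  63.1  44.8] F [ 0.1 -0.3 -0.6] t 7.6667 w 0.048299241897903786
```

Still closing. I'll close further, then lift.

>>> {"op": "drive_tool", "data": {"steps": "-1 0 0 0 0 0 0;-1 0 0 0 0 0 0;-1 0 0 0 0 0 0;-1 0 0 0 0 0 0;-1 0 0 0 0 0 0;-1 0 0 0 0 0 0;-1 0 0 0 0 0 0;-1 0 0 0 0 0 0"}}

```text
t: 8.33
tool_pos: [0.4813, 0.3019, 0.1181]
orientation: [7.2, 89.7, 19.6]
force: [-0.1, -0.5, -0.5]
width: 0.022
```

>>> {"op": "drive_tool", "data": {"steps": "-1 -1 0 0 0 0 0;-1 -1.5 0 0 0 0 0;-1 -2 0 0 0 0 0;-1 -2 0 0 0 0 0;-1 -2 0 0 0 0 0;-1 -2 0 0 0 0 0;-1 -1 0 0 0 0 0;-1 0 0 0 0 0 0;-1 0 0 0 0 0 0"}}

```text
t: 9.08
tool_pos: [0.4781, 0.3018, 0.2427]
orientation: [-12.2, 89.9, 0.3]
force: [0.2, 0.0, -2.9]
width: 0.0218
```

```bash
python3 - <<'E'
from h import *
plan([.584,-.0355,.23],98.6)
d=snap('wrist','w4.png');s=snap('side','d4.png')
cv2.imwrite('pics/w4b.png',np.vstack([cv2.resize(d['frame'][120:300,150:400,::-1],(500,360)),cv2.resize(s['frame'][150:384,150:350,::-1],(500,240)) if 0 else s['frame'][240:384,100:412,::-1].copy() if 0 else cv2.resize(s['frame'][130:374,100:508,::-1],(500,299))]))
E
```

```text
shift cm [  1.3  -35.22   3.03] rotvec [0.068 0.003 0.   ] pos [0.4781 0.3018 0.2427] psi 102.51 q [ 21.3  23.  -68.7  97.6  22.3  74.7  50.6] F [ 0.2  0.  -2.9] t 9.0833 w 0.021840428359829887
```

View pics/w4b.png

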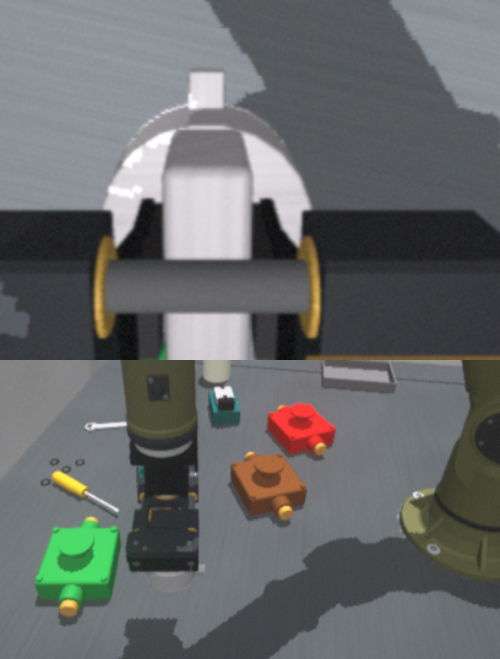

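Held: the bar is between the pads, width 21.8 mm, load 2.9 N. The near lug's tip is at crop (207,72), i.e. pixel (253.5,156). From it I'll get the cover's offset in the hand.

```bash
python3 - <<'E'
from h import *
d=load('w4.png');T=d['tool_from_camera']
def tz(u,v,x):
    k=T[:3,:3]@((np.linalg.inv(d['mtx'])@[u,v,1])*[1,-1,-1]);return T[:3,3]+k*(x-T[0,3])/k[0]
print('lug end top',tz(253.5,155.5,.100))
print('bar bevel top edge',tz(150+207/2,120+167/2,.036),'bevel low edge',tz(150+207/2,120+130/2,.045))
print('plug top far edge',tz(253.5,120+127/2,.076))
print('plug sides',tz(150+104/2,120+210/2,.076),tz(150+312/2,120+210/2,.076))
E
```

```text
lug end top [ 0.1         0.00074876 -0.0453666 ]
bar bevel top edge [ 0.036       0.00068575 -0.03229315] bevel low edge [ 0.045       0.00069336 -0.03893398]
plug top far edge [ 0.076       0.00072735 -0.03198896]
plug sides [ 0.076      -0.03158594 -0.0051631 ] [ 0.076       0.03368037 -0.00516262]
```

>>> {"op": "drive_tool", "data": {"steps": "-1 0 -1.5 0.2 0.01 0 0;-1 0 -3 0.3 0.01 0 0;-1 0 -3.3 0.3 0.01 0 0;-1 0 -3.3 0.3 0.01 0 0;-1 0 -3.3 0.3 0.01 0 0;-1 0 -3.3 0.3 0.01 0 0;-1 0 -3.3 0.3 0.01 0 0;-1 0 -3.3 0.3 0 0 0;-1 0 -3.3 0.3 0 0 0;-1 0 -3.0 0.3 0 0 0;-1 0 -2 0.2 0 0 0;-1 0 -1 0 0 0 0;-1 0 0 0 0 0 0;-1 0 0 0 0 0 0"}}

```text
t: 10.35
tool_pos: [0.5598, -0.0393, 0.2221]
orientation: [163.7, 88.4, 172.5]
force: [0.2, 0.0, -2.3]
width: 0.0221
```

```bash
python3 - <<'E'
from h import *
plan([.583,-.0362,.212],98.6)
E
```

```text
shift cm [ 0.95 -0.06  2.37] rotvec [ 0.003 -0.027 -0.008] pos [ 0.5598 -0.0393  0.2221] psi 98.78 q [ 54.8  23.5 -65.3  98.4  21.7  74.1  83.4] F [ 0.2  0.  -2.3] t 10.35 w 0.022115392887321415
```

>>> {"op": "drive_tool", "data": {"steps": "-1 0 0 0.8 0 -0.014 -0.004;-1 0 0 0.8 0 -0.01 -0.003;-1 0 0 0.6 0 0 0;-1 0 0 0 0 0 0;-1 0 0 0 0 0 0"}}

```text
t: 10.77
tool_pos: [0.5825, -0.0269, 0.2215]
orientation: [100.7, 89.8, 110.1]
force: [-0.6, -0.0, -3.3]
width: 0.0218
```

```bash
python3 - <<'E'
from h import *
plan([.583,-.0362,.212],98.6)
E
```

```text
shift cm [ 0.94 -0.93 -0.1 ] rotvec [ 0.014 -0.001 -0.003] pos [ 0.5825 -0.0269  0.2215] psi 99.42 q [ 51.5  25.4 -64.3  96.5  23.6  73.3  81.8] F [-0.6 -0.  -3.3] t 10.7667 w 0.02183845186923565
```

>>> {"op": "drive_tool", "data": {"steps": "-1 0.2 -0.5 0 0.008 0 0;-1 0.2 -0.3 -0.05 0.004 0 0;-1 0.2 -0.1 -0.05 0 0 0;-1 0 0 0 0 0 0;-1 0 0 0 0 0 0"}}

```text
t: 11.18
tool_pos: [0.5828, -0.0349, 0.2151]
orientation: [104.5, 89.8, 113.3]
force: [0.3, 0.5, -2.8]
width: 0.0218
```

```bash
python3 - <<'E'
from h import *
plan([.583,-.0362,.208],98.6)
E
```

```text
shift cm [ 0.7  -0.14 -0.  ] rotvec [ 0.004 -0.001 -0.003] pos [ 0.5828 -0.0349  0.2151] psi 98.85 q [ 51.9  25.8 -63.9  96.8  23.9  72.7  81.8] F [ 0.3  0.5 -2.8] t 11.1833 w 0.02180003931599143
```

>>> {"op": "drive_tool", "data": {"steps": "-1 0.5 -0.1 0 0 0 0;-1 0.5 0 0 0 0 0;-1 0.5 0 0 0 0 0;-1 0.3 0 0 0 0 0;-1 0 0 0 0 0 0"}}

```text
t: 11.6
tool_pos: [0.5828, -0.0368, 0.195]
orientation: [101.5, 89.8, 110.2]
force: [1.5, -0.1, -1.3]
width: 0.0219
```

```bash
python3 - <<'E'
from h import *
plan([.583,-.0362,.188],98.6);print(monitor.observe()['torque'])
E
```

```text
shift cm [0.7  0.05 0.03] rotvec [ 0.003 -0.001 -0.003] pos [ 0.5828 -0.0368  0.195 ] psi 98.76 q [ 51.4  26.9 -63.   98.1  25.1  70.8  81.1] F [ 1.5 -0.1 -1.3] t 11.6 w 0.021946927574857528
[ 0.12169511 -0.34818991 -0.02269145]
```

>>> {"op": "drive_tool", "data": {"steps": "-1 0.4 0 0 0 0 0;-1 0.4 0 0 0 0 0;-1 0 0 0 0 0 0"}}

```text
t: 11.85
tool_pos: [0.5832, -0.0366, 0.1878]
orientation: [96.9, 89.9, 105.6]
force: [-3.4, -0.6, 4.5]
width: 0.0219
```

```bash
python3 - <<'E'
from h import *
plan([.583,-.0362,.171],98.6);print(monitor.observe()['torque'])
E
```

```text
shift cm [ 1.68  0.04 -0.01] rotvec [ 0.003 -0.    -0.002] pos [ 0.5832 -0.0366  0.1878] psi 98.76 q [ 51.   27.3 -62.6  98.5  25.5  70.2  80.8] F [-3.4 -0.6  4.5] t 11.85 w 0.021913165723841988
[-0.02873068  0.42815846 -0.0074304 ]
```

The lugs are in the slots: the underside is at 70 mm and the force matches the spring alone. I press on to 53 mm.

>>> {"op": "drive_tool", "data": {"steps": "-1 0.5 0 0 0 0 0;-1 0.5 0 0 0 0 0;-1 0.5 0 0 0 0 0;-1 0.2 0 0 0 0 0;-1 0.1 0 0 0 0 0"}}

```text
t: 12.27
tool_pos: [0.5837, -0.0361, 0.176]
orientation: [-119.0, 89.8, -110.2]
force: [-6.2, -0.2, 11.4]
width: 0.0215
```

```bash
python3 - <<'E'
from h import *
plan([.583,-.0362,.171],98.6);print(monitor.observe()['torque'])
E
```

```text
shift cm [ 0.5   0.   -0.07] rotvec [ 0.003 -0.001  0.002] pos [ 0.5837 -0.0361  0.176 ] psi 98.74 q [ 50.3  28.  -62.   99.1  26.5  69.2  80. ] F [-6.2 -0.2 11.4] t 12.2667 w 0.021531394824093678
[ 0.03444064  1.09326791 -0.01716442]
```

>>> {"op": "drive_tool", "data": {"steps": "-1 0.4 0 -0.1 0 0 0;-1 0.4 0 -0.1 0 0 0;-1 0.3 0 0 0 0 0;-1 0.2 0 0 0 0 0"}}

```text
t: 12.6
tool_pos: [0.5836, -0.0356, 0.1715]
orientation: [-81.7, 89.6, -73.0]
force: [-6.7, -1.7, 14.5]
width: 0.0218
```

```bash
python3 - <<'E'
from h import *
plan([.583,-.0362,.171],98.6);print(monitor.observe()['torque'])
E
```

```text
shift cm [ 0.05 -0.05 -0.07] rotvec [0.002 0.001 0.007] pos [ 0.5836 -0.0356  0.1715] psi 98.72 q [ 50.   28.1 -61.7  99.5  26.9  68.6  79.6] F [-6.7 -1.7 14.5] t 12.6 w 0.021750820720389277
[0.03430606 1.50188295 0.04944329]
```

>>> {"op": "drive_tool", "data": {"steps": "-1 0.22 0 -0.05 0.06 0 0;-1 0.22 0 -0.05 0.06 0 0;-1 0.22 0 0 0.06 0 0;-1 0.22 0 0 0.06 0 0"}}

```text
t: 12.93
tool_pos: [0.5854, -0.0339, 0.1723]
orientation: [-46.8, 89.3, -52.2]
force: [-4.8, -0.6, 13.7]
width: 0.022
```

```bash
python3 - <<'E'
from h import *
plan([.583,-.0362,.171],23.6);print(monitor.observe()['torque'])
E
```

```text
shift cm [ 0.13 -0.25 -0.22] rotvec [1.063 0.012 0.004] pos [ 0.5854 -0.0339  0.1723] psi 84.51 q [ 47.9  26.6 -58.9  99.5  25.1  67.7  66.5] F [-4.8 -0.6 13.7] t 12.9333 w 0.021970292540091974
[0.13412521 1.20863107 0.15852773]
```

>>> {"op": "drive_tool", "data": {"steps": "-1 0.28 -0.08 -0.08 0.08 0.003 0;-1 0.28 -0.08 -0.08 0.08 0.003 0;-1 0.25 -0.05 -0.05 0.08 0.003 0;-1 0.25 -0.05 -0.05 0.08 0.003 0;-1 0.25 -0.05 -0.05 0.08 0 0"}}

```text
t: 13.35
tool_pos: [0.5866, -0.0332, 0.1723]
orientation: [-26.3, 89.3, -55.6]
force: [-5.2, -0.5, 13.1]
width: 0.0218
```

```bash
python3 - <<'E'
from h import *
plan([.583,-.0362,.171],23.6);print(monitor.observe()['torque'])
E
```

```text
shift cm [ 0.13 -0.43 -0.17] rotvec [0.647 0.013 0.002] pos [ 0.5866 -0.0332  0.1723] psi 60.66 q [ 44.4  24.6 -54.   99.4  22.2  66.8  44.7] F [-5.2 -0.5 13.1] t 13.35 w 0.021769180190441807
[0.05640617 1.14543391 0.21192675]
```

>>> {"op": "drive_tool", "data": {"steps": "-1 0.3 -0.12 -0.06 0.08 0.004 0;-1 0.3 -0.12 -0.06 0.08 0.004 0;-1 0.25 -0.12 -0.03 0.08 0.004 0;-1 0.25 -0.1 -0.03 0.08 0.002 0;-1 0.25 -0.1 -0.03 0.06 0 0"}}

```text
t: 13.77
tool_pos: [0.5871, -0.0339, 0.1726]
orientation: [16.1, 89.3, -35.9]
force: [-3.8, -0.3, 13.0]
width: 0.0215
```

```bash
python3 - <<'E'
from h import *
plan([.583,-.0362,.171],23.6);print(monitor.observe()['torque'])
E
```

```text
shift cm [ 0.15 -0.47 -0.07] rotvec [ 0.251  0.011 -0.005] pos [ 0.5871 -0.0339  0.1726] psi 37.97 q [ 41.5  23.  -49.7  99.5  19.5  65.9  24. ] F [-3.8 -0.3 13. ] t 13.7667 w 0.02145521586420158
[0.00937425 1.05571606 0.18487584]
```

>>> {"op": "drive_tool", "data": {"steps": "-1 0.28 -0.12 -0.03 0.08 0.004 0;-1 0.28 -0.12 -0.03 0.08 0.004 0;-1 0.25 -0.1 0 0.08 0 0;-1 0.22 -0.1 0 0.05 0 0"}}

```text
t: 14.1
tool_pos: [0.5869, -0.0342, 0.173]
orientation: [47.8, 89.1, -21.5]
force: [-5.5, -0.0, 10.9]
width: 0.0219
```

```bash
python3 - <<'E'
from h import *
plan([.583,-.0362,.171],23.6);print(monitor.observe()['torque'])
E
```

```text
shift cm [ 0.19 -0.44  0.05] rotvec [-0.05   0.011 -0.011] pos [ 0.5869 -0.0342  0.173 ] psi 20.72 q [ 39.4  21.7 -46.6  99.8  17.7  65.2   8.2] F [-5.5 -0.  10.9] t 14.1 w 0.021933295567120037
[-0.17132453  1.50840465  0.46497027]
```

>>> {"op": "drive_tool", "data": {"steps": "-1 -0.2 0 0 -0.01 0 0;-1 -0.3 0 0 -0.01 0 0;-1 -0.2 0 0 0 0 0;-1 -0.2 0 0 0 0 0"}}

```text
t: 14.43
tool_pos: [0.5866, -0.0342, 0.1802]
orientation: [45.3, 89.0, -22.9]
force: [5.4, 0.4, -12.9]
width: 0.0218
```

```bash
python3 - <<'E'
from h import *
plan([.583,-.0362,.18],23.6);print(monitor.observe()['torque'])
E
```

```text
shift cm [ 0.02 -0.41  0.05] rotvec [-0.031  0.012 -0.012] pos [ 0.5866 -0.0342  0.1802] psi 21.82 q [ 39.7  21.2 -47.   99.5  17.4  65.8   9.5] F [  5.4   0.4 -12.9] t 14.4333 w 0.02181093085403205
[-0.04214478 -1.23041277 -0.13701603]
```

The underside is at 62 mm and the notch roof resists the pull with 13 N, so the lugs are in the notches. I ease off, open and back away.

>>> {"op": "drive_tool", "data": {"steps": "-1 0.1 0 0 0 0 0;0 0 0 0 0 0 0;0 0 0 0 0 0 0;0 0 0 0 0 0 0;0 0 0 0 0 0 0;0 0 0 0 0 0 0;0 0 0 0 0 0 0;0 0 0 0 0 0 0;0 0 0 0 0 0 0"}}

```text
t: 15.18
tool_pos: [0.5879, -0.0333, 0.1805]
orientation: [50.4, 88.9, -17.7]
force: [-0.1, 0.5, 0.1]
width: 0.0434
```

>>> {"op": "drive_tool", "data": {"steps": "0 -0.5 0 0 0 0 0;0 -1 0 0 0 0 0;0 -1.5 0 0 0 0 0;0 -2 0 0 0 0 0;0 -2 0 0 0 0 0;0 -2 0 0 0 0 0;0 -2 0 0 0 0 0;0 -2 0 0 0 0 0;0 -1 0 0 0 0 0;0 0 0 0 0 0 0;0 0 0 0 0 0 0"}}

```text
t: 16.1
tool_pos: [0.5846, -0.0312, 0.3335]
orientation: [51.5, 88.7, -16.6]
force: [0.1, -0.5, -0.1]
width: 0.0436
```

```bash
python3 - <<'E'
from h import *
plan([.583,-.0362,.30],23.6)
d=snap('wrist','w5.png');s=snap('side','d5.png')
cv2.imwrite('pics/w5b.png',np.vstack([cv2.resize(d['frame'][90:270,130:380,::-1],(500,360)),cv2.resize(s['frame'][170:250,180:300,::-1],(500,333))])[:600])
E
```

```text
shift cm [ 3.35 -0.4   0.36] rotvec [-0.029  0.014 -0.017] pos [ 0.5846 -0.0312  0.3335] psi 21.96 q [ 42.3  14.  -49.5  88.7  11.3  81.1  14.1] F [ 0.1 -0.5 -0.1] t 16.1 w 0.04363037996826729
```

View pics/w5b.png

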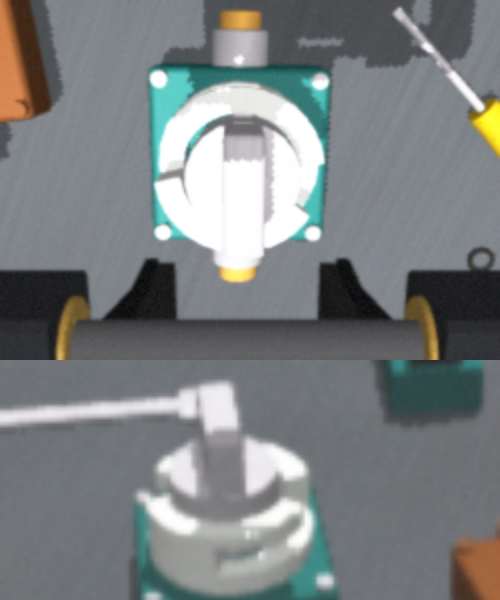

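The cover sits level in the sleeve with its bar about 75° from the entries (wrist view: bar near-vertical, entries at left (170,190) and right (300,215)). The gripper is clear.

```bash
python3 -c "
from h import *
r.hand_in();print(monitor.observe()['force'])"
```

```text
the job is handed in; nothing more can be done
the job is handed in; nothing more can be done
```

The bayonet cover is back on the teal housing and locked. I lowered its lugs into the entry slots, pressed it down to about 53 mm and twisted it about 77° clockwise. It then rose into the notches, and I let go and backed off. The job was handed in at about 16 s of the 58 s allowed.

**Lock check:** with the cover still held, its underside was at 62 mm and it resisted an upward pull of about 13 N. After release the fingers read no force. The last pictures show it seated level, with the bar about 75° from the entries.

**Bystanders:** the arm worked only at the cover and the housing, and I saw no contact with the valve block, screwdriver, wrench or bottle. I did not re-measure their positions.

**Disagreements:** my first reading of the housing position from the fixed cameras differed from the wrist camera by up to about 1 cm, so I used the wrist value. The tool drifted up to about 4 mm sideways during the twist, with side forces under 7 N. The force reading I asked for after handing in returned nothing.

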